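# Lay out parts for two lamp repairs

## Robot

A 7-joint arm with a two-finger parallel gripper is mounted at the origin on a cart in front of the work surface, level with it; the furniture and walls round the work are solid. World frame = base frame: x ahead of the robot, y to its left, z up, the work surface at z = 0. Lengths are in mm, angles in rad, forces in N, time in s.
With the tool pointing down it reaches from about 400 to 875 mm from the base axis. Payload 4.4 kg.
Tool frame: the origin (TCP) lies between the finger pads; the fingertips stand 22 mm ahead of it and the grasp point (between the pads) lies 3 mm ahead of it; z points along the fingers, y is the line along which they close (so a half turn about z gives the same grasp; the last joint's range is limited). The gripper opens to 85 mm and grips with 20 to 120 N. Pads are 22 mm wide; open, the fingers measure 114 mm over their backs; the gripper's body (76 mm by 85 mm) begins 54 mm behind the grasp point. The pads swing forward as they close: fully open they stand 13 mm farther back than shut.
Start: joints at [-1.305, 0.628, 0.038, 1.517, -0.027, 0.996, -0.02], TCP at [211.711, 614.57, 231.113] pointing down, gripper open.
Joint ranges: [-3.06, 3.06], [-0.37, 2.12], [-1.25, 1.32], [0.18, 2.47], [-1.1, 4.24], [0.23, 1.98], [-2.94, 2.94]. Speed limits (rad/s): [2.57, 2.57, 3.14, 3.14, 3.14, 3.14, 3.14].

## Interface

Orientations are given as [roll, pitch, yaw] about the fixed x, y, z axes, in that order (R = Rz(yaw) Ry(pitch) Rx(roll)).
In Python, from cell import ctrl gives the robot as it stands.
- The arm moves only by the tool step_arm, never from a script. Its argument "plan" is a list of rows, each an object of numbers: "dx", "dy", "dz": the shift along the tool's x, y, z scaled (see below); "ax", "ay", "az": the turn, a rotation vector about the tool's x, y, z scaled (see below); "gripper": the opening, from 0 (shut) to 1 (fully open). A call has 1 to 20 rows; each row shifts and turns the commanded pose from where the row before left it, along the tool's axes as they then stand; what a row does not reach is not made up. The controller multiplies each number of a shift by 0.3 m and each number of a turn by 90 degrees. A row lasts 1/8 s, in which the tool goes at most 62.5 mm and 10.7 degrees, less where a joint would pass 70% of its speed; a pose out of reach is approached as far as the arm can. A call with a number of a shift or a turn outside -1 to 1 is refused whole. A call with a gripper value outside its range is refused whole. The fingers move at their own pace and stop on an object; the grip force is fixed at half the most. Time passes only in rows, so rows that do not move let the fingers close. It gives the time, the measured TCP pose, the force, the opening and the grip force at its end, in the units of the state.
- ctrl.read_state(): the state, without advancing time (a new reading comes with each control period).
- ctrl.get_image(name): name is "scene" or "top" or "wrist"; returns a dict with "color" (384x512x3 uint8, red, green, blue), "range_z" (384x512 float32, mm along the optical axis (not along the pixel's ray), 0 where there is no reading), "fx", "fy", "cx", "cy" (pixels), "T" (4x4, takes a point from camera to world coordinates); the wrist camera has in their place "T_tool_cam" (4x4, takes a point from camera to tool coordinates, whose origin is the TCP and whose axes are the flange's). Camera axes: x right, y down, z forward; pixel columns grow to the right and rows downward; lengths in mm; the calibration is good to about 2 mm. A picture is of the moment at which its call begins: read the wrist's pose just before it.
- ctrl.finish_job(): hands the job in; it is judged then, once.
The state is a dict: "clock": time; "qpos": joint angles; "qd": joint speeds; "tau": joint torques, N m; "eef_pos": TCP position; "tool_rot": TCP orientation; "force": force on the tool from outside, world axes, zero at the start; "torque": the same for the moment, N m; "width": finger opening in mm; "gripper_force": force on a finger pad.
Only numpy, scipy, OpenCV 4.12 (cv2) and the standard library are available. Lean on these libraries where they do the work, as an engineer would, in place of code of your own. Each camera call takes 0.05 s, during which the arm holds its last target. There are 200 camera calls.

## Task

Set out the parts for two tail lamp repairs without shifting the two lenses: put the green carton squarely in front of the mostly red lens (on the robot's side, centred on it, long sides parallel, with a clear gap of about 3 cm) and the brown carton squarely on top of the green one, centred and lying the same way. Put the orange carton upright in front of the mostly amber lens in the same manner, centred with the same gap, and stand the blue relay, which both jobs share, on its pins on the bench midway between the two lenses. Leave the black relay, the tape measure and the white carton alone.

Things in the scene. Friction and masses are not known exactly. Their poses are not given: they have to be found in the camera images.
- lens_red: tail lamp lens, about two thirds red and one third amber, on a black base, lying flat on the bench; 68 mm (own x) by 150 mm (own y) by 41 mm high. Its long side faces the robot, turned by at most 0.15 rad; own -x points to the robot's side. One of the two lenses lies to the left, the other to the right, which is which varies. Stays where it is. Origin at the centre of its underside; z up.
- lens_amber: tail lamp lens, about two thirds amber and one third red, on a black base, lying flat; 68 mm (own x) by 120 mm (own y) by 41 mm high. Also turned by up to 0.15 rad; own -x to the robot's side. Stays where it is. Close behind the right-hand lens stands a tall fixed yellow cardboard box (x over 0.65 m, y 0.03 to -0.30 m, 0.37 m high): keep clear. Origin at the centre of its underside; z up.
- green_carton: green carton lying flat, 50 mm (own x) by 90 mm (own y) by 40 mm high, about 0.12 kg. Origin at the centre of its underside; z up.
- brown_carton: plain brown carton, 40 mm (own x) by 55 mm (own y) by 30 mm high, about 0.11 kg. Origin at the centre of its underside; z up.
- orange_carton: tall orange carton with a white band, standing, 45 by 45 mm by 85 mm high, about 0.17 kg. Origin at the centre of its underside; z up.
- blue_relay: blue plug-in relay, a 30 by 30 mm block, 39 mm high in all; it stands upright on four small pins 8 mm long, so the block begins 8 mm above the bench; about 0.03 kg. Origin at the centre, at the pin tips (bench level); z up.
- black_relay: black plug-in relay, the same size as the blue one (30 by 30 by 39 mm), standing on its pins; not part of the job, leave it alone. Origin at the centre, at the pin tips.
- tape_rule: yellow tape measure, 32 by 74 by 58 mm high; not part of the job, leave it alone. Origin at the centre of its underside; z up.
- white_carton: white and red carton, 55 by 70 by 35 mm high; not part of the job, leave it alone. Origin at the centre of its underside; z up.
Things that resemble listed ones, but are neither listed nor needed, are in the scene too. Leave any turquoise look-alike of the orange_carton alone.

How it is judged (in metres and radians):
At the end, for the whole second after the job is handed in: Green and orange cartons each in front of their lens: gap 10-50 mm, centred within 15 mm; green parallel within 15 deg. Brown on green: within 12 mm, 15 deg. Blue relay on the bench within 12 mm of midway between the lenses, within 60 mm of their centre lines. All upright, at rest (x of green_carton in the frame of lens_red between -0.109 and -0.069 m and y of green_carton in the frame of lens_red between -0.015 and 0.015 m and angle between the y axis of green_carton and the y axis of lens_red, either way round below 0.26 rad and height (world z) of green_carton between -0.004 and 0.006 m and x of orange_carton in the frame of lens_amber between -0.109 and -0.065 m and y of orange_carton in the frame of lens_amber between -0.015 and 0.015 m and height (world z) of orange_carton between -0.004 and 0.006 m and x of brown_carton in the frame of green_carton between -0.012 and 0.012 m and y of brown_carton in the frame of green_carton between -0.012 and 0.012 m and z of brown_carton in the frame of green_carton between 0.036 and 0.045 m and angle between the y axis of brown_carton and the y axis of green_carton, either way round below 0.26 rad and ((horizontal distance between lens_red and lens_amber between 0.2395 and 0.2505 m and horizontal distance between blue_relay and lens_red below 0.1365 m and horizontal distance between blue_relay and lens_amber below 0.1365 m) or (horizontal distance between lens_red and lens_amber between 0.2495 and 0.2605 m and horizontal distance between blue_relay and lens_red below 0.1415 m and horizontal distance between blue_relay and lens_amber below 0.1415 m) or (horizontal distance between lens_red and lens_amber between 0.2595 and 0.2705 m and horizontal distance between blue_relay and lens_red below 0.1465 m and horizontal distance between blue_relay and lens_amber below 0.1465 m) or (horizontal distance between lens_red and lens_amber between 0.2695 and 0.2805 m and horizontal distance between blue_relay and lens_red below 0.1515 m and horizontal distance between blue_relay and lens_amber below 0.1515 m) or (horizontal distance between lens_red and lens_amber between 0.2795 and 0.2905 m and horizontal distance between blue_relay and lens_red below 0.1565 m and horizontal distance between blue_relay and lens_amber below 0.1565 m) or (horizontal distance between lens_red and lens_amber between 0.2895 and 0.3005 m and horizontal distance between blue_relay and lens_red below 0.1615 m and horizontal distance between blue_relay and lens_amber below 0.1615 m) or (horizontal distance between lens_red and lens_amber between 0.2995 and 0.3105 m and horizontal distance between blue_relay and lens_red below 0.1665 m and horizontal distance between blue_relay and lens_amber below 0.1665 m) or (horizontal distance between lens_red and lens_amber between 0.3095 and 0.3205 m and horizontal distance between blue_relay and lens_red below 0.1715 m and horizontal distance between blue_relay and lens_amber below 0.1715 m) or (horizontal distance between lens_red and lens_amber between 0.3195 and 0.3305 m and horizontal distance between blue_relay and lens_red below 0.1765 m and horizontal distance between blue_relay and lens_amber below 0.1765 m) or (horizontal distance between lens_red and lens_amber between 0.3295 and 0.3405 m and horizontal distance between blue_relay and lens_red below 0.1815 m and horizontal distance between blue_relay and lens_amber below 0.1815 m) or (horizontal distance between lens_red and lens_amber between 0.3395 and 0.3505 m and horizontal distance between blue_relay and lens_red below 0.1865 m and horizontal distance between blue_relay and lens_amber below 0.1865 m)) and x of blue_relay in the frame of lens_red between -0.06 and 0.06 m and x of blue_relay in the frame of lens_amber between -0.06 and 0.06 m and height (world z) of blue_relay between -0.004 and 0.006 m and angle between each of green_carton, brown_carton, orange_carton, blue_relay's own z axis and vertical below 0.1 rad and linear speed of each of green_carton, brown_carton, orange_carton, blue_relay below 0.02 m/s); the robot touches nothing.
It fails at once if the mostly red lens is pushed more than 20 mm from its place (distance of lens_red from where it was at the start of the episode above 0.02 m).
It fails at once if the mostly amber lens is pushed more than 20 mm from its place (distance of lens_amber from where it was at the start of the episode above 0.02 m).
It fails at once if the black relay is moved more than 30 mm (distance of black_relay from where it was at the start of the episode above 0.03 m).
It fails at once if the tape measure is moved more than 30 mm (distance of tape_rule from where it was at the start of the episode above 0.03 m).
It fails at once if the white and red carton is moved more than 30 mm (distance of white_carton from where it was at the start of the episode above 0.03 m).
It also fails if it takes over 112 s, if anything falls off the work surface, if the arm or the gripper's body presses on something with over 40 N, if the wrist force passes 120 N, or if a joint passes its speed limit or range.

## Working session

There is one attempt and no reset: what is moved stays moved. The work goes in short steps, Python scripts to look and compute and a tool call to move; the robot and the scene stay as the last step left them, time stands still between calls to the robot, and variables do not carry over. Pictures are saved under pics/ and viewed, at most 14 in all, crops included, and the job is handed in when it is done.

Besides the shell and the picture viewer there is one more tool, called after "Request:" by a JSON object that holds its "api" and its "payload", one argument or row to a line. step_arm: Moves the arm, as the interface text tells. Shifts and turns lie within -1 to 1; 1 stands for 0.3 m of shift or 90 degrees of turn. Its arguments: {"type":"object","properties":{"plan":{"type":"array"}},"required":["plan"]}

```bash
mkdir -p pics; cat > h.py <<'E'
import numpy as np,cv2
from cell import ctrl
def shot(n,f):
    d=ctrl.get_image(n); cv2.imwrite(f'pics/{f}.png',cv2.cvtColor(d['color'],cv2.COLOR_RGB2BGR)); np.save(f'pics/{f}.npy',d,allow_pickle=True); return d
def load(f): return np.load(f'pics/{f}.npy',allow_pickle=True).item()
def cloud(d,T=None):
    T=d['T'] if T is None else T
    z=d['range_z'].astype(float); v,u=np.mgrid[:z.shape[0],:z.shape[1]]
    P=np.stack([(u-d['cx'])/d['fx']*z,(v-d['cy'])/d['fy']*z,z,np.ones_like(z)],-1)@np.array(T).T
    P[z==0]=np.nan
    return P[...,:3]
E
python3 - <<'E'
from h import *
s=ctrl.read_state(); print(s)
for n in('top','scene'):
    d=shot(n,n+'0'); print(n,np.round(d['T'],2).tolist(),d['fx'],d['cx'],d['cy'])
E
```

```text
{'clock': 0.0, 'qpos': array([-1.30480545,  0.62936286,  0.03844656,  1.5183999 , -0.02698334,
        0.99629646, -0.01999932]), 'qd': array([ 5.03419282e-05,  6.45146281e-04,  3.51019658e-04, -1.08629060e-03,
        1.98679164e-03,  3.56930677e-04, -1.03839746e-03]), 'tau': array([-2.56100402e-04, -5.63410199e+01,  1.22635458e+00, -1.93443900e+01,
        1.11240472e-02,  1.07023920e-02, -2.24068691e-05]), 'eef_pos': array([211.49970459, 613.94660624, 230.16813997]), 'tool_rot': array([-3.13964477e+00,  4.39934013e-05,  2.80980711e+00]), 'force': array([ 0.43603057, -0.11167084, -0.36228812]), 'torque': array([-0.01490806, -0.01200143, -0.04821332]), 'gripper_force': 0.0, 'width': 85.39316736335803}
top [[0.03, -0.99, 0.16, 411.5], [-1.0, -0.03, -0.03, 37.81], [0.03, -0.16, -0.99, 1148.55], [0.0, 0.0, 0.0, 1.0]] 365.7578270917151 262.0560842359107 193.9998201988767
scene [[0.71, -0.45, 0.54, 6.58], [-0.7, -0.47, 0.54, -567.01], [0.01, -0.76, -0.65, 734.13], [0.0, 0.0, 0.0, 1.0]] 377.4556286626768 249.19143783513414 187.53618636781277
```

View pics/top0.png

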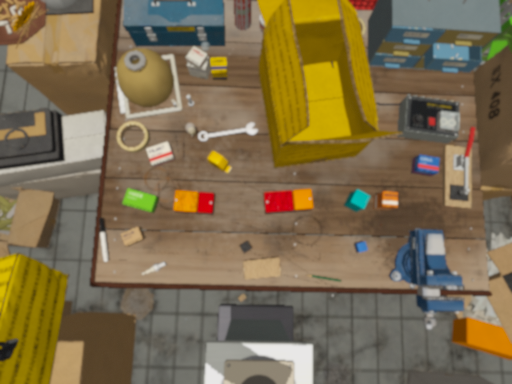

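View pics/scene0.png

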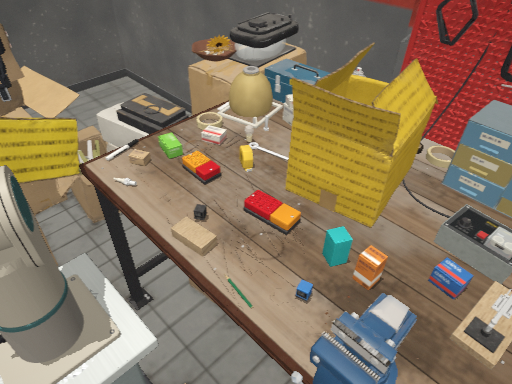

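The top view shows the mostly amber lens at (194,202) on the left and the mostly red one at (288,200) on the right. Other positions:
- green (140,200)
- orange (390,200), with the turquoise look-alike at (358,200)
- blue relay (361,246) and black relay (246,246)
- brown: the small block at (131,236) fits 40x55x30, while the slab at (262,268) is larger

I'll measure these and enlarge them.

```bash
cat >> h.py <<'E'
def meas(P,box,zlo,zhi=None,name=''):
    u0,v0,u1,v1=box; Q=P[v0:v1,u0:u1].reshape(-1,3); Q=Q[~np.isnan(Q[:,0])]
    zt=np.percentile(Q[Q[:,2]>zlo][:,2],80); zhi=zhi or 400
    S=Q[(Q[:,2]>zlo)&(Q[:,2]<zhi)]
    (c,wh,a)=cv2.minAreaRect(S[:,:2].astype(np.float32))
    if wh[0]<wh[1]: a+=90; wh=wh[::-1]   # a = direction of long side from +x
    print(name,'n',len(S),'c',np.round(c,1),'size',np.round(wh,1),'long dir deg',round((a+90)%180-90,1),'ztop',round(zt,1))
E
python3 - <<'E'
from h import *
d=load('top0');P=cloud(d)
for n,b,zl,zh in [('amber',(168,184,222,220),15,60),('red',(258,184,320,218),15,60),('green',(118,182,162,216),30,60),('brown',(116,222,148,250),20,50),('slab',(236,252,290,284),8,50),('orange',(378,184,404,214),70,110),('turq',(345,184,372,214),70,110),('blue',(352,236,372,256),25,60),('black',(236,234,258,256),25,60),('white',(143,138,177,167),20,60),('tape',(203,146,236,174),40,80)]:
    meas(P,b,zl,zh,n)
im=cv2.imread('pics/top0.png')
A=cv2.resize(im[175:275,110:270],None,fx=5,fy=5,interpolation=cv2.INTER_CUBIC)[:500,:800]
cv2.imwrite('pics/cA.png',A)
s=cv2.imread('pics/scene0.png'); cv2.imwrite('pics/cB.png',cv2.resize(s[185:310,235:435],None,fx=4,fy=4,interpolation=cv2.INTER_CUBIC))
E
```

```text
amber n 836 c [567.2 212.8] size [118.8  65. ] long dir deg 88.0 ztop 40.4
red n 1014 c [578.7 -77.8] size [149.4  65.4] long dir deg -83.8 ztop 40.3
green n 508 c [566.4 376.5] size [92.3 50.3] long dir deg 75.9 ztop 41.8
brown n 264 c [456.5 393.4] size [55.2 40.2] long dir deg -64.3 ztop 31.7
slab n 689 c [383.    0.6] size [109.9  78.1] long dir deg -83.3 ztop 33.9
orange n 255 c [ 585.5 -374.8] size [46.  44.8] long dir deg -1.7 ztop 86.4
turq n 255 c [ 583. -287.] size [45.9 45.8] long dir deg -27.0 ztop 86.9
blue n 95 c [ 443.6 -303.9] size [28.7 27.4] long dir deg -73.6 ztop 40.8
black n 89 c [433.9  50.9] size [27.8 27.6] long dir deg -57.6 ztop 40.2
white n 449 c [731.8 337.4] size [94.  78.2] long dir deg 23.0 ztop 36.9
tape n 201 c [699.1 146.6] size [57.5 33.1] long dir deg 59.1 ztop 58.8
```

View pics/cA.png

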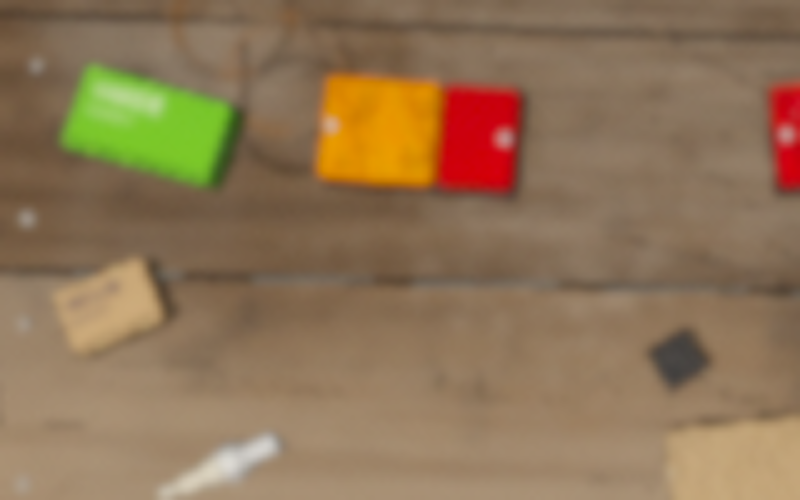

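View pics/cB.png

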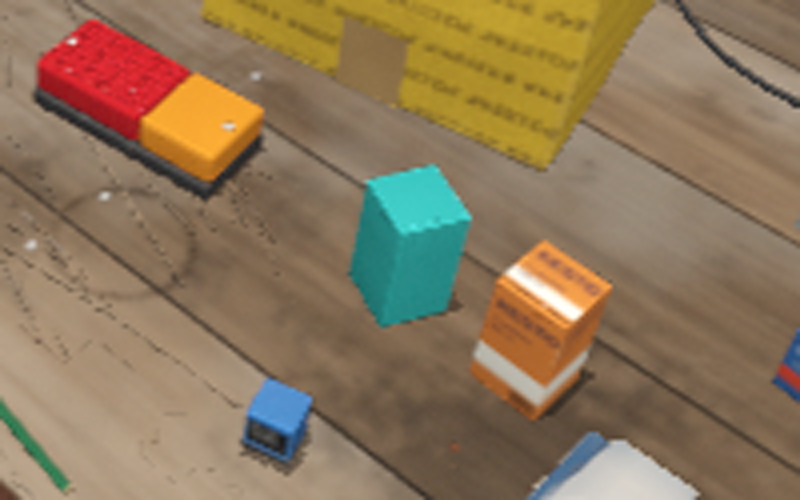

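The crops confirm the choices. Green and brown (the small block at lower left) match by size. The blue relay stands upright, 40 mm high, and the orange carton has the white band. Next I'll write a helper that converts a target pose to tool-axis units.

```bash
cat >> h.py <<'E'
def go(x,y,z,yawdeg):
    """totals in move units: turn first, then shift in the turned tool frame"""
    from scipy.spatial.transform import Rotation as R
    s=ctrl.read_state(); R0=R.from_euler('xyz',s['tool_rot']); R1=R.from_euler('xyz',[np.pi,0,np.radians(yawdeg)])
    a=(R0.inv()*R1).as_rotvec()/(np.pi/2); t=R1.inv().apply(np.array([x,y,z])-s['eef_pos'])/300
    print('turn',np.round(a,4),'rows>=',np.ceil(np.linalg.norm(a)/.11),' shift',np.round(t,4),'rows>=',np.ceil(np.linalg.norm(t)/.17),'az pos',round(np.degrees(np.arctan2(y,x)),1))
E
python3 - <<'E'
from h import *
P=cloud(load('top0'))
for n,(u0,v0,u1,v1) in {'vise':(390,225,470,320),'lamp':(110,40,180,115),'leftbox':(0,250,70,384)}.items():
    Q=P[v0:v1,u0:u1].reshape(-1,3);Q=Q[~np.isnan(Q[:,0])];Q=Q[Q[:,2]>60];print(n,Q.min(0).round(),Q.max(0).round())
go(566.4,376.5,231,75.9)
E
```

```text
vise [ 239. -532.   60.] [ 500. -428.  182.]
lamp [862. 294.  60.] [1018.  454.  183.]
leftbox [ 48. 539.  60.] [382. 745. 337.]
turn [-9.000e-04  8.000e-04  9.454e-01] rows>= 9.0  shift [-0.4798  1.3402 -0.0024] rows>= 9.0 az pos 33.6
```

The left-hand box overlaps the start position, so I'll check what's around the tool before moving.

```bash
python3 - <<'E'
from h import *
P=cloud(load('top0'));S=cloud(load('scene0'))
for p in [(20,270),(50,280),(35,320),(20,370),(8,345),(100,350),(255,300),(260,355),(260,375)]: print('top',p,P[p[1],p[0]].round())
for p in [(40,130),(40,165),(10,145),(70,145),(10,190),(30,300),(90,155)]: print('sc',p,S[p[1],p[0]].round())
d=shot('wrist','w0'); print(d['T_tool_cam'].round(2).tolist(), np.percentile(d['range_z'][d['range_z']>0],[0,5,50,95]))
E
```

```text
top (20, 270) [349. 693.  57.]
top (50, 280) [315. 652. -33.]
top (35, 320) [208. 647.  33.]
top (20, 370) [ 91. 637.  94.]
top (8, 345) [202. 558. 290.]
top (100, 350) [  44.  581. -304.]
top (255, 300) [ 182.    3. -752.]
top (260, 355) [115.  -3.  -0.]
top (260, 375) [67. -3. 24.]
sc (40, 130) [268. 678.  70.]
sc (40, 165) [218. 636. -25.]
sc (10, 145) [164. 641.  77.]
sc (70, 145) [339. 670. -18.]
sc (10, 190) [ 51. -39. 382.]
sc (30, 300) [  0. -67. 193.]
sc (90, 155) [ 576. 1248. -473.]
[[0.0, -0.96, -0.28, 72.81], [1.0, 0.0, 0.0, -0.97], [0.0, -0.28, 0.96, -144.46], [0.0, 0.0, 0.0, 1.0]] [  58.66979218   75.55229568  372.11425781 1224.80621338]
```

View pics/w0.png

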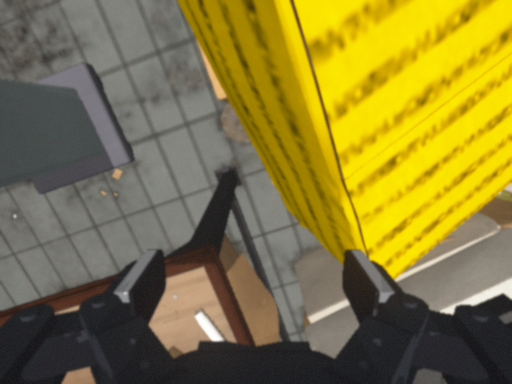

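The wrist view shows the yellow box (300-500, 0-260) beside and below the tool, with its top at about z 100, so there's clearance. I'll lift first, then turn and shift.

Request:
{"api": "step_arm", "payload": {
  "plan": [
    {"dz": -0.1,"gripper": 1},
    {"az": 0.0945},
    {"az": 0.0945},
    {"az": 0.0945},
    {"az": 0.0945},
    {"az": 0.0945},
    {"az": 0.0945},
    {"az": 0.0945},
    {"az": 0.0945},
    {"az": 0.0945},
    {"az": 0.0945},
    {"dx": -0.0533,"dy": 0.149},
    {"dx": -0.0533,"dy": 0.149},
    {"dx": -0.0533,"dy": 0.149},
    {"dx": -0.0533,"dy": 0.149},
    {"dx": -0.0533,"dy": 0.149},
    {"dx": -0.0533,"dy": 0.149},
    {"dx": -0.0533,"dy": 0.149},
    {"dx": -0.0533,"dy": 0.149},
    {"dx": -0.0533,"dy": 0.149}
  ]
}}

```text
invalid input
```

```bash
python3 - <<'E'
from h import *
go(566.4,376.5,28,75.9)
E
```

```text
turn [-7.000e-04  7.000e-04  9.454e-01] rows>= 9.0  shift [-0.4801  1.3401  0.6747] rows>= 10.0 az pos 33.6
```

Request:
{"api": "step_arm", "payload": {
  "plan": [
    {"dx": 0,"dy": 0,"dz": -0.1,"ax": 0,"ay": 0,"az": 0,"gripper": 1},
    {"dx": 0,"dy": 0,"dz": 0,"ax": 0,"ay": 0,"az": 0.0945,"gripper": 1},
    {"dx": 0,"dy": 0,"dz": 0,"ax": 0,"ay": 0,"az": 0.0945,"gripper": 1},
    {"dx": 0,"dy": 0,"dz": 0,"ax": 0,"ay": 0,"az": 0.0945,"gripper": 1},
    {"dx": 0,"dy": 0,"dz": 0,"ax": 0,"ay": 0,"az": 0.0945,"gripper": 1},
    {"dx": 0,"dy": 0,"dz": 0,"ax": 0,"ay": 0,"az": 0.0945,"gripper": 1},
    {"dx": 0,"dy": 0,"dz": 0,"ax": 0,"ay": 0,"az": 0.0945,"gripper": 1},
    {"dx": 0,"dy": 0,"dz": 0,"ax": 0,"ay": 0,"az": 0.0945,"gripper": 1},
    {"dx": 0,"dy": 0,"dz": 0,"ax": 0,"ay": 0,"az": 0.0945,"gripper": 1},
    {"dx": 0,"dy": 0,"dz": 0,"ax": 0,"ay": 0,"az": 0.0945,"gripper": 1},
    {"dx": 0,"dy": 0,"dz": 0,"ax": 0,"ay": 0,"az": 0.0945,"gripper": 1},
    {"dx": -0.0533,"dy": 0.149,"dz": 0,"ax": 0,"ay": 0,"az": 0,"gripper": 1},
    {"dx": -0.0533,"dy": 0.149,"dz": 0,"ax": 0,"ay": 0,"az": 0,"gripper": 1},
    {"dx": -0.0533,"dy": 0.149,"dz": 0,"ax": 0,"ay": 0,"az": 0,"gripper": 1},
    {"dx": -0.0533,"dy": 0.149,"dz": 0,"ax": 0,"ay": 0,"az": 0,"gripper": 1},
    {"dx": -0.0533,"dy": 0.149,"dz": 0,"ax": 0,"ay": 0,"az": 0,"gripper": 1},
    {"dx": -0.0533,"dy": 0.149,"dz": 0,"ax": 0,"ay": 0,"az": 0,"gripper": 1},
    {"dx": -0.0533,"dy": 0.149,"dz": 0,"ax": 0,"ay": 0,"az": 0,"gripper": 1},
    {"dx": -0.0533,"dy": 0.149,"dz": 0,"ax": 0,"ay": 0,"az": 0,"gripper": 1},
    {"dx": -0.0533,"dy": 0.149,"dz": 0,"ax": 0,"ay": 0,"az": 0,"gripper": 1}
  ]
}}

```text
clock: 2.65
eef_pos: [567.9, 376.4, 260.7]
tool_rot: [-3.141, 0.0, 1.326]
force: [0.5, -0.0, -0.1]
width: 85.8
gripper_force: 0.0
```

```bash
python3 - <<'E'
from h import *
go(566.4,376.5,28,75.9)
E
```

```text
turn [-0.0004  0.0002  0.0006] rows>= 1.0  shift [-0.0008 -0.0049  0.7757] rows>= 5.0 az pos 33.6
```

```bash
cat >> h.py <<'E'
def wrist(f):
    from scipy.spatial.transform import Rotation as R
    s=ctrl.read_state(); d=shot('wrist',f); T=np.eye(4);T[:3,:3]=R.from_euler('xyz',s['tool_rot']).as_matrix();T[:3,3]=s['eef_pos']
    return d,cloud(d,T@d['T_tool_cam'])
def near(P,c,zlo,zhi,r=75):
    Q=P[(np.hypot(P[...,0]-c[0],P[...,1]-c[1])<r)]; Q=Q[(Q[:,2]>zlo)&(Q[:,2]<zhi)][None]
    meas(Q,(0,0,Q.shape[1],1),zlo,zhi,str(c))
E
python3 - <<'E'
from h import *
d,P=wrist('w1'); near(P,(566,376),30,60)
E
```

```text
(566, 376) n 2960 c [564.6 377.8] size [89.2 50.2] long dir deg 75.8 ztop 42.2
```

Request:
{"api": "step_arm", "payload": {
  "plan": [
    {"dx": 0,"dy": -0.008,"dz": 0.155,"ax": 0,"ay": 0,"az": 0,"gripper": 1},
    {"dx": 0,"dy": 0,"dz": 0.155,"ax": 0,"ay": 0,"az": 0,"gripper": 1},
    {"dx": 0,"dy": 0,"dz": 0.155,"ax": 0,"ay": 0,"az": 0,"gripper": 1},
    {"dx": 0,"dy": 0,"dz": 0.155,"ax": 0,"ay": 0,"az": 0,"gripper": 1},
    {"dx": 0,"dy": 0,"dz": 0.1,"ax": 0,"ay": 0,"az": 0,"gripper": 1},
    {"dx": 0,"dy": 0,"dz": 0.055,"ax": 0,"ay": 0,"az": 0,"gripper": 1},
    {"dx": 0,"dy": 0,"dz": 0,"ax": 0,"ay": 0,"az": 0,"gripper": 0.3},
    {"dx": 0,"dy": 0,"dz": 0,"ax": 0,"ay": 0,"az": 0,"gripper": 0.3},
    {"dx": 0,"dy": 0,"dz": 0,"ax": 0,"ay": 0,"az": 0,"gripper": 0.3},
    {"dx": 0,"dy": 0,"dz": 0,"ax": 0,"ay": 0,"az": 0,"gripper": 0.3},
    {"dx": 0,"dy": 0,"dz": 0,"ax": 0,"ay": 0,"az": 0,"gripper": 0.3},
    {"dx": 0,"dy": 0,"dz": 0,"ax": 0,"ay": 0,"az": 0,"gripper": 0.3}
  ]
}}

```text
clock: 4.2
eef_pos: [566.0, 378.5, 30.6]
tool_rot: [3.139, -0.002, 1.325]
force: [0.2, 0.8, 5.3]
width: 48.1
gripper_force: 62.6
```

Request:
{"api": "step_arm", "payload": {
  "plan": [
    {"dx": 0,"dy": 0,"dz": -0.1,"ax": 0,"ay": 0,"az": 0,"gripper": 0.3},
    {"dx": 0,"dy": 0,"dz": -0.15,"ax": 0,"ay": 0,"az": 0,"gripper": 0.3},
    {"dx": 0,"dy": 0,"dz": -0.15,"ax": 0,"ay": 0,"az": 0,"gripper": 0.3},
    {"dx": 0,"dy": 0,"dz": -0.1,"ax": 0,"ay": 0,"az": -0.0752,"gripper": 0.3},
    {"dx": 0,"dy": 0,"dz": 0,"ax": 0,"ay": 0,"az": -0.0752,"gripper": 0.3},
    {"dx": 0,"dy": 0,"dz": 0,"ax": 0,"ay": 0,"az": -0.0752,"gripper": 0.3},
    {"dx": 0,"dy": 0,"dz": 0,"ax": 0,"ay": 0,"az": 0,"gripper": 0.3}
  ]
}}

```text
clock: 5.08
eef_pos: [564.5, 377.7, 178.9]
tool_rot: [-3.141, -0.001, 1.678]
force: [0.6, -0.3, -1.9]
width: 47.9
gripper_force: 62.3
```

```bash
python3 - <<'E'
from h import *
go(490.2,-87.4,180,96.2); print(ctrl.read_state()['width'])
E
```

```text
turn [-0.0001 -0.0004 -0.0004] rows>= 1.0  shift [-1.5147 -0.4135 -0.0036] rows>= 10.0 az pos -10.1
47.86836584990322
```

Request:
{"api": "step_arm", "payload": {
  "plan": [
    {"dx": -0.1263,"dy": -0.0345,"dz": 0,"ax": 0,"ay": 0,"az": 0,"gripper": 0.3},
    {"dx": -0.1263,"dy": -0.0345,"dz": 0,"ax": 0,"ay": 0,"az": 0,"gripper": 0.3},
    {"dx": -0.1263,"dy": -0.0345,"dz": 0,"ax": 0,"ay": 0,"az": 0,"gripper": 0.3},
    {"dx": -0.1263,"dy": -0.0345,"dz": 0,"ax": 0,"ay": 0,"az": 0,"gripper": 0.3},
    {"dx": -0.1263,"dy": -0.0345,"dz": 0,"ax": 0,"ay": 0,"az": 0,"gripper": 0.3},
    {"dx": -0.1263,"dy": -0.0345,"dz": 0,"ax": 0,"ay": 0,"az": 0,"gripper": 0.3},
    {"dx": -0.1263,"dy": -0.0345,"dz": 0,"ax": 0,"ay": 0,"az": 0,"gripper": 0.3},
    {"dx": -0.1263,"dy": -0.0345,"dz": 0,"ax": 0,"ay": 0,"az": 0,"gripper": 0.3},
    {"dx": -0.1263,"dy": -0.0345,"dz": 0,"ax": 0,"ay": 0,"az": 0,"gripper": 0.3},
    {"dx": -0.1263,"dy": -0.0345,"dz": 0,"ax": 0,"ay": 0,"az": 0,"gripper": 0.3},
    {"dx": -0.1263,"dy": -0.0345,"dz": 0,"ax": 0,"ay": 0,"az": 0,"gripper": 0.3},
    {"dx": -0.1263,"dy": -0.0345,"dz": 0,"ax": 0,"ay": 0,"az": 0,"gripper": 0.3},
    {"dx": 0,"dy": 0,"dz": 0,"ax": 0,"ay": 0,"az": 0,"gripper": 0.3}
  ]
}}

```text
clock: 6.7
eef_pos: [489.9, -91.6, 178.9]
tool_rot: [3.142, 0.002, 1.671]
force: [0.9, 0.7, -0.7]
width: 48.0
gripper_force: 62.3
```

```bash
python3 - <<'E'
from h import *
go(490.2,-86.4,31,96.2)
d,P=wrist('w2'); near(P,(578.7,-77.8),15,60,85)
E
```

```text
turn [ 0.      0.0012 -0.0052] rows>= 1.0  shift [0.0171 0.0029 0.4931] rows>= 3.0 az pos -10.0
(578.7, -77.8) n 10145 c [577. -77.] size [148.   64.5] long dir deg -83.4 ztop 40.6
```

Request:
{"api": "step_arm", "payload": {
  "plan": [
    {"dx": 0.0171,"dy": 0.001,"dz": 0.1,"ax": 0,"ay": 0,"az": -0.005,"gripper": 0.3},
    {"dx": 0,"dy": 0,"dz": 0.12,"ax": 0,"ay": 0,"az": 0,"gripper": 0.3},
    {"dx": 0,"dy": 0,"dz": 0.12,"ax": 0,"ay": 0,"az": 0,"gripper": 0.3},
    {"dx": 0,"dy": 0,"dz": 0.09,"ax": 0,"ay": 0,"az": 0,"gripper": 0.3},
    {"dx": 0,"dy": 0,"dz": 0.04,"ax": 0,"ay": 0,"az": 0,"gripper": 0.3},
    {"dx": 0,"dy": 0,"dz": 0.01,"ax": 0,"ay": 0,"az": 0,"gripper": 0.3},
    {"dx": 0,"dy": 0,"dz": 0.01,"ax": 0,"ay": 0,"az": 0,"gripper": 0.3},
    {"dx": 0,"dy": 0,"dz": 0,"ax": 0,"ay": 0,"az": 0,"gripper": 0.3}
  ]
}}

```text
clock: 7.75
eef_pos: [490.9, -82.5, 32.2]
tool_rot: [3.14, 0.0, 1.688]
force: [-0.3, 0.5, -1.6]
width: 48.0
gripper_force: 62.2
```

Request:
{"api": "step_arm", "payload": {
  "plan": [
    {"dx": -0.012,"dy": -0.003,"dz": 0,"ax": 0,"ay": 0,"az": 0,"gripper": 0.3},
    {"dx": 0,"dy": 0,"dz": 0.005,"ax": 0,"ay": 0,"az": 0,"gripper": 0.3},
    {"dx": 0,"dy": 0,"dz": 0.003,"ax": 0,"ay": 0,"az": 0,"gripper": 0.3},
    {"dx": 0,"dy": 0,"dz": 0,"ax": 0,"ay": 0,"az": 0,"gripper": 0.3}
  ]
}}

```text
clock: 8.25
eef_pos: [490.2, -86.9, 30.5]
tool_rot: [3.14, 0.0, 1.687]
force: [-2.6, -1.2, 12.2]
width: 48.2
gripper_force: 63.8
```

Request:
{"api": "step_arm", "payload": {
  "plan": [
    {"dx": 0,"dy": 0,"dz": 0,"ax": 0,"ay": 0,"az": 0,"gripper": 0.72},
    {"dx": 0,"dy": 0,"dz": 0,"ax": 0,"ay": 0,"az": 0,"gripper": 0.72},
    {"dx": 0,"dy": 0,"dz": 0,"ax": 0,"ay": 0,"az": 0,"gripper": 0.72},
    {"dx": 0,"dy": 0,"dz": -0.06,"ax": 0,"ay": 0,"az": 0,"gripper": 0.72},
    {"dx": 0,"dy": 0,"dz": -0.15,"ax": 0,"ay": 0,"az": 0,"gripper": 0.72},
    {"dx": 0,"dy": 0,"dz": -0.15,"ax": 0,"ay": 0,"az": 0,"gripper": 0.72},
    {"dx": 0,"dy": 0,"dz": -0.15,"ax": 0,"ay": 0,"az": 0,"gripper": 1},
    {"dx": 0,"dy": 0,"dz": 0,"ax": 0,"ay": 0,"az": 0,"gripper": 1}
  ]
}}

```text
clock: 9.25
eef_pos: [492.2, -86.6, 185.1]
tool_rot: [3.135, 0.002, 1.688]
force: [-0.5, 0.7, -0.5]
width: 85.6
gripper_force: 0.0
```

```bash
python3 - <<'E'
from h import *
d,P=wrist('w3'); near(P,(578.7,-77.8),15,60,52);near(P,(490,-87),30,60,52)
go(456.5,393.4,190,-64.3+180)
E
```

```text
(578.7, -77.8) n 6239 c [576.9 -78.1] size [103.7  63.9] long dir deg -83.8 ztop 40.6
(490, -87) n 4536 c [489.2 -88.1] size [90.3 50.2] long dir deg -83.4 ztop 42.1
turn [ 0.0019  0.0007 -0.211 ] rows>= 2.0  shift [ 1.4901  0.5903 -0.0221] rows>= 10.0 az pos 40.8
```

Request:
{"api": "step_arm", "payload": {
  "plan": [
    {"dx": 0,"dy": 0,"dz": 0,"ax": 0,"ay": 0,"az": -0.0705,"gripper": 1},
    {"dx": 0,"dy": 0,"dz": 0,"ax": 0,"ay": 0,"az": -0.0705,"gripper": 1},
    {"dx": 0,"dy": 0,"dz": 0,"ax": 0,"ay": 0,"az": -0.0705,"gripper": 1},
    {"dx": 0.1242,"dy": 0.0492,"dz": 0,"ax": 0,"ay": 0,"az": 0,"gripper": 1},
    {"dx": 0.1242,"dy": 0.0492,"dz": 0,"ax": 0,"ay": 0,"az": 0,"gripper": 1},
    {"dx": 0.1242,"dy": 0.0492,"dz": 0,"ax": 0,"ay": 0,"az": 0,"gripper": 1},
    {"dx": 0.1242,"dy": 0.0492,"dz": 0,"ax": 0,"ay": 0,"az": 0,"gripper": 1},
    {"dx": 0.1242,"dy": 0.0492,"dz": 0,"ax": 0,"ay": 0,"az": 0,"gripper": 1},
    {"dx": 0.1242,"dy": 0.0492,"dz": 0,"ax": 0,"ay": 0,"az": 0,"gripper": 1},
    {"dx": 0.1242,"dy": 0.0492,"dz": 0,"ax": 0,"ay": 0,"az": 0,"gripper": 1},
    {"dx": 0.1242,"dy": 0.0492,"dz": 0,"ax": 0,"ay": 0,"az": 0,"gripper": 1},
    {"dx": 0.1242,"dy": 0.0492,"dz": 0,"ax": 0,"ay": 0,"az": 0,"gripper": 1},
    {"dx": 0.1242,"dy": 0.0492,"dz": 0,"ax": 0,"ay": 0,"az": 0,"gripper": 1},
    {"dx": 0.1242,"dy": 0.0492,"dz": 0,"ax": 0,"ay": 0,"az": 0,"gripper": 1},
    {"dx": 0.1242,"dy": 0.0492,"dz": 0,"ax": 0,"ay": 0,"az": 0,"gripper": 1},
    {"dx": 0,"dy": 0,"dz": 0,"ax": 0,"ay": 0,"az": 0,"gripper": 1},
    {"dx": 0,"dy": 0,"dz": 0,"ax": 0,"ay": 0,"az": 0,"gripper": 1}
  ]
}}

```text
clock: 11.42
eef_pos: [454.8, 392.0, 180.6]
tool_rot: [-3.139, 0.002, 2.019]
force: [-0.3, -0.6, 0.6]
width: 85.1
gripper_force: 0.0
```

```bash
python3 - <<'E'
from h import *
d,P=wrist('w4'); near(P,(456.5,393.4),20,50,45)
go(456.0,394,26,-64.3+180)
E
```

```text
(456.5, 393.4) n 2173 c [454.1 394.7] size [54.6 40. ] long dir deg -64.5 ztop 32.1
turn [-0.0015  0.001  -0.0007] rows>= 1.0  shift [0.0064 0.0057 0.5168] rows>= 4.0 az pos 40.8
```

Request:
{"api": "step_arm", "payload": {
  "plan": [
    {"dx": 0.006,"dy": 0.0037,"dz": 0.15,"ax": 0,"ay": 0,"az": 0,"gripper": 1},
    {"dx": 0,"dy": 0,"dz": 0.15,"ax": 0,"ay": 0,"az": 0,"gripper": 1},
    {"dx": 0,"dy": 0,"dz": 0.14,"ax": 0,"ay": 0,"az": 0,"gripper": 1},
    {"dx": 0,"dy": 0,"dz": 0.06,"ax": 0,"ay": 0,"az": 0,"gripper": 1},
    {"dx": 0,"dy": 0,"dz": 0.015,"ax": 0,"ay": 0,"az": 0,"gripper": 1},
    {"dx": 0,"dy": 0,"dz": 0,"ax": 0,"ay": 0,"az": 0,"gripper": 0.2},
    {"dx": 0,"dy": 0,"dz": 0,"ax": 0,"ay": 0,"az": 0,"gripper": 0.2},
    {"dx": 0,"dy": 0,"dz": 0,"ax": 0,"ay": 0,"az": 0,"gripper": 0.2},
    {"dx": 0,"dy": 0,"dz": 0,"ax": 0,"ay": 0,"az": 0,"gripper": 0.2},
    {"dx": 0,"dy": 0,"dz": 0,"ax": 0,"ay": 0,"az": 0,"gripper": 0.2},
    {"dx": 0,"dy": 0,"dz": 0,"ax": 0,"ay": 0,"az": 0,"gripper": 0.2},
    {"dx": 0,"dy": 0,"dz": 0,"ax": 0,"ay": 0,"az": 0,"gripper": 0.2}
  ]
}}

```text
clock: 12.98
eef_pos: [456.0, 396.4, 30.1]
tool_rot: [3.14, -0.001, 2.02]
force: [-3.1, -1.4, 12.0]
width: 16.9
gripper_force: 6.3
```

Request:
{"api": "step_arm", "payload": {
  "plan": [
    {"dx": 0,"dy": 0,"dz": 0,"ax": 0,"ay": 0,"az": 0,"gripper": 1},
    {"dx": 0,"dy": 0,"dz": 0,"ax": 0,"ay": 0,"az": 0,"gripper": 1},
    {"dx": 0,"dy": 0,"dz": 0,"ax": 0,"ay": 0,"az": 0,"gripper": 1},
    {"dx": 0,"dy": 0,"dz": 0,"ax": 0,"ay": 0,"az": 0,"gripper": 1},
    {"dx": 0,"dy": 0,"dz": -0.15,"ax": 0,"ay": 0,"az": 0,"gripper": 1},
    {"dx": 0,"dy": 0,"dz": -0.15,"ax": 0,"ay": 0,"az": 0,"gripper": 1},
    {"dx": 0,"dy": 0,"dz": -0.15,"ax": 0,"ay": 0,"az": 0,"gripper": 1},
    {"dx": 0,"dy": 0,"dz": -0.15,"ax": 0,"ay": 0,"az": 0,"gripper": 1},
    {"dx": 0,"dy": 0,"dz": 0,"ax": 0,"ay": 0,"az": 0,"gripper": 1}
  ]
}}

```text
clock: 14.1
eef_pos: [457.6, 397.0, 211.5]
tool_rot: [3.134, -0.002, 2.02]
force: [-0.7, 0.7, -0.1]
width: 85.7
gripper_force: 0.0
```

```bash
python3 - <<'E'
from h import *
d,P=wrist('w5'); near(P,(456.5,393.4),12,60,75)
m=(abs(P[...,0]-455)<60)&(abs(P[...,1]-395)<60)&(P[...,2]>8); print(m.sum(), np.percentile(P[m][:,2],[10,50,90]) if m.sum() else 0)
E
```

```text
(456.5, 393.4) n 1819 c [453.8 394.5] size [54.6 39.3] long dir deg -64.0 ztop 32.1
35075 [243.06101981 284.98858565 300.58838209]
```

View pics/w5.png

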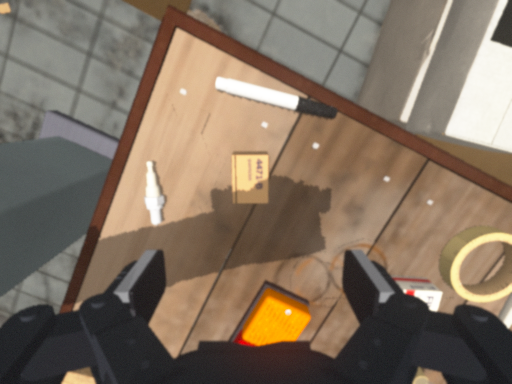

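Brown is unmoved, at (251,178) in the wrist view, so the fingers closed over it. I'll check the real fingertip reach from the wrist depth.

```bash
python3 - <<'E'
from h import *
d=load('w5'); P=cloud(d,d['T_tool_cam'])
for p in [(155,258),(155,270),(140,275),(125,290),(352,258),(355,270),(370,275),(250,350),(60,330)]: print(p,P[p[1],p[0]].round(1))
m=(P[...,2]<60)&(abs(P[...,1])<80); Q=P[m]; print(np.percentile(Q[:,2],[50,90,95,99,100]).round(1)); i=Q[:,2].argsort()[-400::60]; print(Q[i].round())
E
```

```text
(155, 258) [ 10.3 -43.7 -26.7]
(155, 270) [  4.9 -44.  -27.4]
(140, 275) [ 10.6 -44.9 -41.2]
(125, 290) [  9.8 -47.2 -50.2]
(352, 258) [ 10.6  41.5 -27.2]
(355, 270) [  7.4  41.6 -31.7]
(370, 275) [ 10.7  44.  -41.3]
(250, 350) [ 11.   -1.9 -79.5]
(60, 330) [  7.5 -60.  -67.9]
[-74.  -43.6 -32.4 -20.5 -14.5]
[[ 11.  46. -21.]
 [ -6. -43. -20.]
 [ 11. -46. -20.]
 [  0. -44. -19.]
 [  6. -44. -18.]
 [  7. -44. -17.]
 [ -7.  42. -16.]]
```

Request:
{"api": "step_arm", "payload": {
  "plan": [
    {"dx": -0.003,"dy": -0.008,"dz": 0.15,"ax": 0,"ay": 0,"az": 0,"gripper": 1},
    {"dx": 0,"dy": 0,"dz": 0.15,"ax": 0,"ay": 0,"az": 0,"gripper": 1},
    {"dx": 0,"dy": 0,"dz": 0.14,"ax": 0,"ay": 0,"az": 0,"gripper": 1},
    {"dx": 0,"dy": 0,"dz": 0.12,"ax": 0,"ay": 0,"az": 0,"gripper": 1},
    {"dx": 0,"dy": 0,"dz": 0.035,"ax": 0,"ay": 0,"az": 0,"gripper": 1},
    {"dx": 0,"dy": 0,"dz": 0,"ax": 0,"ay": 0,"az": 0,"gripper": 1},
    {"dx": 0,"dy": 0,"dz": 0,"ax": 0,"ay": 0,"az": 0,"gripper": 1}
  ]
}}

```text
clock: 15.02
eef_pos: [454.6, 394.3, 30.4]
tool_rot: [3.14, -0.001, 2.02]
force: [0.1, -0.3, 0.1]
width: 85.2
gripper_force: 0.0
```

The wrist depth puts the open fingertips about 15 mm behind the reported TCP, and the empty grasp agrees with that. So the real reach is about 22 mm shorter than stated, and I'll go lower in stages, watching the force.

Request:
{"api": "step_arm", "payload": {
  "plan": [
    {"dx": 0,"dy": 0,"dz": 0.035,"ax": 0,"ay": 0,"az": 0,"gripper": 1},
    {"dx": 0,"dy": 0,"dz": 0.035,"ax": 0,"ay": 0,"az": 0,"gripper": 1},
    {"dx": 0,"dy": 0,"dz": 0,"ax": 0,"ay": 0,"az": 0,"gripper": 0.6},
    {"dx": 0,"dy": 0,"dz": 0,"ax": 0,"ay": 0,"az": 0,"gripper": 0.6},
    {"dx": 0,"dy": 0,"dz": 0,"ax": 0,"ay": 0,"az": 0,"gripper": 0.6}
  ]
}}

```text
clock: 15.65
eef_pos: [454.0, 393.8, 8.4]
tool_rot: [3.141, -0.0, 2.02]
force: [0.0, 0.2, -0.3]
width: 51.2
gripper_force: 0.0
```

No contact with the bench at z = 8, which confirms the shorter reach. Closing now.

Request:
{"api": "step_arm", "payload": {
  "plan": [
    {"dx": 0,"dy": 0,"dz": 0,"ax": 0,"ay": 0,"az": 0,"gripper": 0.25},
    {"dx": 0,"dy": 0,"dz": 0,"ax": 0,"ay": 0,"az": 0,"gripper": 0.25},
    {"dx": 0,"dy": 0,"dz": 0,"ax": 0,"ay": 0,"az": 0,"gripper": 0.25},
    {"dx": 0,"dy": 0,"dz": 0,"ax": 0,"ay": 0,"az": 0,"gripper": 0.25},
    {"dx": 0,"dy": 0,"dz": -0.05,"ax": 0,"ay": 0,"az": 0,"gripper": 0.25},
    {"dx": 0,"dy": 0,"dz": -0.15,"ax": 0,"ay": 0,"az": 0,"gripper": 0.25},
    {"dx": 0,"dy": 0,"dz": -0.15,"ax": 0,"ay": 0,"az": 0,"gripper": 0.25},
    {"dx": 0,"dy": 0,"dz": -0.15,"ax": 0,"ay": 0,"az": 0,"gripper": 0.25},
    {"dx": 0,"dy": 0,"dz": -0.08,"ax": 0,"ay": 0,"az": 0,"gripper": 0.25},
    {"dx": 0,"dy": 0,"dz": 0,"ax": 0,"ay": 0,"az": 0.0705,"gripper": 0.25},
    {"dx": 0,"dy": 0,"dz": 0,"ax": 0,"ay": 0,"az": 0.0705,"gripper": 0.25},
    {"dx": 0,"dy": 0,"dz": 0,"ax": 0,"ay": 0,"az": 0.0705,"gripper": 0.25},
    {"dx": 0,"dy": 0,"dz": 0,"ax": 0,"ay": 0,"az": 0,"gripper": 0.25}
  ]
}}

```text
clock: 17.27
eef_pos: [453.3, 393.5, 182.4]
tool_rot: [-3.141, 0.0, 1.689]
force: [0.3, -0.1, -1.8]
width: 38.9
gripper_force: 61.7
```

```bash
python3 - <<'E'
from h import *
go(489.5,-88,182,96.5)
E
```

```text
turn [-0.0003  0.0003  0.003 ] rows>= 1.0  shift [-1.6084e+00 -6.1800e-02  1.4000e-03] rows>= 10.0 az pos -10.2
```

Request:
{"api": "step_arm", "payload": {
  "plan": [
    {"dx": -0.1237,"dy": -0.0048,"dz": 0,"ax": 0,"ay": 0,"az": 0,"gripper": 0.25},
    {"dx": -0.1237,"dy": -0.0048,"dz": 0,"ax": 0,"ay": 0,"az": 0,"gripper": 0.25},
    {"dx": -0.1237,"dy": -0.0048,"dz": 0,"ax": 0,"ay": 0,"az": 0,"gripper": 0.25},
    {"dx": -0.1237,"dy": -0.0048,"dz": 0,"ax": 0,"ay": 0,"az": 0,"gripper": 0.25},
    {"dx": -0.1237,"dy": -0.0048,"dz": 0,"ax": 0,"ay": 0,"az": 0,"gripper": 0.25},
    {"dx": -0.1237,"dy": -0.0048,"dz": 0,"ax": 0,"ay": 0,"az": 0,"gripper": 0.25},
    {"dx": -0.1237,"dy": -0.0048,"dz": 0,"ax": 0,"ay": 0,"az": 0,"gripper": 0.25},
    {"dx": -0.1237,"dy": -0.0048,"dz": 0,"ax": 0,"ay": 0,"az": 0,"gripper": 0.25},
    {"dx": -0.1237,"dy": -0.0048,"dz": 0,"ax": 0,"ay": 0,"az": 0,"gripper": 0.25},
    {"dx": -0.1237,"dy": -0.0048,"dz": 0,"ax": 0,"ay": 0,"az": 0,"gripper": 0.25},
    {"dx": -0.1237,"dy": -0.0048,"dz": 0,"ax": 0,"ay": 0,"az": 0,"gripper": 0.25},
    {"dx": -0.1237,"dy": -0.0048,"dz": 0,"ax": 0,"ay": 0,"az": 0,"gripper": 0.25},
    {"dx": -0.1237,"dy": -0.0048,"dz": 0,"ax": 0,"ay": 0,"az": 0,"gripper": 0.25},
    {"dx": 0,"dy": 0,"dz": 0,"ax": 0,"ay": 0,"az": 0,"gripper": 0.25},
    {"dx": 0,"dy": 0,"dz": 0,"ax": 0,"ay": 0,"az": 0,"gripper": 0.25},
    {"dx": 0,"dy": 0,"dz": 0,"ax": 0,"ay": 0,"az": 0,"gripper": 0.25}
  ]
}}

```text
clock: 19.27
eef_pos: [491.4, -86.2, 182.2]
tool_rot: [-3.141, -0.001, 1.69]
force: [-0.2, -0.2, -0.9]
width: 39.0
gripper_force: 61.6
```

```bash
python3 - <<'E'
from h import *
d,P=wrist('w6'); near(P,(489.5,-88),30,60,55); near(P,(578,-77.5),15,60,52); near(P,(489.5,-88),120,260,45)
go(489.2,-88.1,52,96.5)
E
```

```text
(489.5, -88) n 3026 c [487.1 -71. ] size [56.1 50.2] long dir deg -83.0 ztop 42.1
(578, -77.5) n 6389 c [577.  -77.7] size [103.8  64.2] long dir deg -83.6 ztop 40.6
(489.5, -88) n 24052 c [489.3 -86.4] size [90.  55.3] long dir deg 7.0 ztop 242.1
turn [-0.0001 -0.0004  0.0038] rows>= 1.0  shift [-0.0052 -0.008   0.4339] rows>= 3.0 az pos -10.2
```

Request:
{"api": "step_arm", "payload": {
  "plan": [
    {"dx": -0.005,"dy": -0.007,"dz": 0.12,"ax": 0,"ay": 0,"az": 0,"gripper": 0.25},
    {"dx": 0,"dy": 0,"dz": 0.15,"ax": 0,"ay": 0,"az": 0,"gripper": 0.25},
    {"dx": 0,"dy": 0,"dz": 0.12,"ax": 0,"ay": 0,"az": 0,"gripper": 0.25},
    {"dx": 0,"dy": 0,"dz": 0.03,"ax": 0,"ay": 0,"az": 0,"gripper": 0.25},
    {"dx": 0,"dy": 0,"dz": 0.01,"ax": 0,"ay": 0,"az": 0,"gripper": 0.25},
    {"dx": 0,"dy": 0,"dz": 0,"ax": 0,"ay": 0,"az": 0,"gripper": 0.25},
    {"dx": 0,"dy": 0,"dz": 0,"ax": 0,"ay": 0,"az": 0,"gripper": 0.25}
  ]
}}

```text
clock: 20.2
eef_pos: [490.4, -89.4, 54.3]
tool_rot: [3.139, 0.001, 1.688]
force: [-0.0, -0.4, -1.2]
width: 39.0
gripper_force: 61.5
```

Request:
{"api": "step_arm", "payload": {
  "plan": [
    {"dx": 0.004,"dy": -0.002,"dz": 0.01,"ax": 0,"ay": 0,"az": 0,"gripper": 0.25},
    {"dx": 0,"dy": 0,"dz": 0.007,"ax": 0,"ay": 0,"az": 0,"gripper": 0.25},
    {"dx": 0,"dy": 0,"dz": 0.003,"ax": 0,"ay": 0,"az": 0,"gripper": 0.25},
    {"dx": 0,"dy": 0,"dz": 0,"ax": 0,"ay": 0,"az": 0,"gripper": 0.25}
  ]
}}

```text
clock: 20.7
eef_pos: [488.8, -88.0, 48.7]
tool_rot: [3.141, -0.001, 1.688]
force: [-4.2, 1.9, 17.3]
width: 38.7
gripper_force: 63.9
```

Request:
{"api": "step_arm", "payload": {
  "plan": [
    {"dx": 0,"dy": 0,"dz": -0.003,"ax": 0,"ay": 0,"az": 0,"gripper": 0.25},
    {"dx": 0,"dy": 0,"dz": 0,"ax": 0,"ay": 0,"az": 0,"gripper": 0.65},
    {"dx": 0,"dy": 0,"dz": 0,"ax": 0,"ay": 0,"az": 0,"gripper": 0.65},
    {"dx": 0,"dy": 0,"dz": 0,"ax": 0,"ay": 0,"az": 0,"gripper": 0.65},
    {"dx": 0,"dy": 0,"dz": -0.05,"ax": 0,"ay": 0,"az": 0,"gripper": 0.65},
    {"dx": 0,"dy": 0,"dz": -0.15,"ax": 0,"ay": 0,"az": 0,"gripper": 0.65},
    {"dx": 0,"dy": 0,"dz": -0.15,"ax": 0,"ay": 0,"az": 0,"gripper": 1},
    {"dx": 0,"dy": 0,"dz": -0.15,"ax": 0,"ay": 0,"az": 0,"gripper": 1},
    {"dx": 0,"dy": 0,"dz": 0,"ax": 0,"ay": 0,"az": 0,"gripper": 1},
    {"dx": 0,"dy": 0,"dz": 0,"ax": 0,"ay": 0,"az": 0,"gripper": 1}
  ]
}}

```text
clock: 21.95
eef_pos: [488.5, -88.0, 198.4]
tool_rot: [3.141, -0.0, 1.688]
force: [-0.4, -0.3, 0.2]
width: 85.3
gripper_force: 0.0
```

```bash
python3 - <<'E'
from h import *
d,P=wrist('w7'); near(P,(489.5,-88),34,50,55); near(P,(489.5,-88),63,90,45);near(P,(578,-77.5),15,60,52)
go(585.5,-374.8,200,88.3)
E
```

```text
(489.5, -88) n 1590 c [489.2 -88.1] size [90.3 50.2] long dir deg -83.5 ztop 42.2
(489.5, -88) n 2478 c [487.7 -87.9] size [55.3 40.1] long dir deg -83.1 ztop 72.2
(578, -77.5) n 5824 c [576.4 -77.7] size [103.7  64.8] long dir deg -83.8 ztop 40.6
turn [-0.0009 -0.0003  0.0933] rows>= 1.0  shift [-0.9462  0.3531 -0.0077] rows>= 6.0 az pos -32.6
```

Request:
{"api": "step_arm", "payload": {
  "plan": [
    {"dx": 0,"dy": 0,"dz": 0,"ax": 0,"ay": 0,"az": 0.0933,"gripper": 1},
    {"dx": -0.1183,"dy": 0.0441,"dz": 0,"ax": 0,"ay": 0,"az": 0,"gripper": 1},
    {"dx": -0.1183,"dy": 0.0441,"dz": 0,"ax": 0,"ay": 0,"az": 0,"gripper": 1},
    {"dx": -0.1183,"dy": 0.0441,"dz": 0,"ax": 0,"ay": 0,"az": 0,"gripper": 1},
    {"dx": -0.1183,"dy": 0.0441,"dz": 0,"ax": 0,"ay": 0,"az": 0,"gripper": 1},
    {"dx": -0.1183,"dy": 0.0441,"dz": 0,"ax": 0,"ay": 0,"az": 0,"gripper": 1},
    {"dx": -0.1183,"dy": 0.0441,"dz": 0,"ax": 0,"ay": 0,"az": 0,"gripper": 1},
    {"dx": -0.1183,"dy": 0.0441,"dz": 0,"ax": 0,"ay": 0,"az": 0,"gripper": 1},
    {"dx": -0.1183,"dy": 0.0441,"dz": 0,"ax": 0,"ay": 0,"az": 0,"gripper": 1},
    {"dx": 0,"dy": 0,"dz": 0,"ax": 0,"ay": 0,"az": 0,"gripper": 1},
    {"dx": 0,"dy": 0,"dz": 0,"ax": 0,"ay": 0,"az": 0,"gripper": 1}
  ]
}}

```text
clock: 23.38
eef_pos: [585.3, -373.9, 196.3]
tool_rot: [-3.139, -0.003, 1.541]
force: [-0.2, 0.7, 0.4]
width: 85.7
gripper_force: 0.0
```

```bash
python3 - <<'E'
from h import *
d,P=wrist('w8'); near(P,(585.5,-374.8),75,95,45)
go(585,-374.8,48,88.3)
E
```

```text
(585.5, -374.8) n 2597 c [ 582.7 -376. ] size [45.4 44.6] long dir deg 87.2 ztop 87.1
turn [-0.0013 -0.0016  0.0005] rows>= 1.0  shift [-0.0046 -0.0022  0.4959] rows>= 3.0 az pos -32.6
```

Orange confirmed at about (584, -375.5). Descending and gripping.

Request:
{"api": "step_arm", "payload": {
  "plan": [
    {"dx": -0.004,"dy": -0.004,"dz": 0.13,"ax": 0,"ay": 0,"az": 0,"gripper": 1},
    {"dx": 0,"dy": 0,"dz": 0.15,"ax": 0,"ay": 0,"az": 0,"gripper": 1},
    {"dx": 0,"dy": 0,"dz": 0.15,"ax": 0,"ay": 0,"az": 0,"gripper": 1},
    {"dx": 0,"dy": 0,"dz": 0.065,"ax": 0,"ay": 0,"az": 0,"gripper": 1},
    {"dx": 0,"dy": 0,"dz": 0,"ax": 0,"ay": 0,"az": 0,"gripper": 1},
    {"dx": 0,"dy": 0,"dz": 0,"ax": 0,"ay": 0,"az": 0,"gripper": 0.3},
    {"dx": 0,"dy": 0,"dz": 0,"ax": 0,"ay": 0,"az": 0,"gripper": 0.3},
    {"dx": 0,"dy": 0,"dz": 0,"ax": 0,"ay": 0,"az": 0,"gripper": 0.3},
    {"dx": 0,"dy": 0,"dz": 0,"ax": 0,"ay": 0,"az": 0,"gripper": 0.3},
    {"dx": 0,"dy": 0,"dz": 0,"ax": 0,"ay": 0,"az": 0,"gripper": 0.3},
    {"dx": 0,"dy": 0,"dz": 0,"ax": 0,"ay": 0,"az": 0,"gripper": 0.3}
  ]
}}

```text
clock: 24.8
eef_pos: [585.6, -377.1, 51.6]
tool_rot: [3.14, 0.001, 1.541]
force: [-2.2, 1.9, 7.1]
width: 44.9
gripper_force: 60.8
```

Request:
{"api": "step_arm", "payload": {
  "plan": [
    {"dx": 0,"dy": 0,"dz": -0.05,"ax": 0,"ay": 0,"az": 0,"gripper": 0.3},
    {"dx": 0,"dy": 0,"dz": -0.15,"ax": 0,"ay": 0,"az": 0,"gripper": 0.3},
    {"dx": 0,"dy": 0,"dz": -0.15,"ax": 0,"ay": 0,"az": 0,"gripper": 0.3},
    {"dx": 0,"dy": -0.1,"dz": -0.1,"ax": 0,"ay": 0,"az": 0,"gripper": 0.3},
    {"dx": 0,"dy": -0.12,"dz": -0.1,"ax": 0,"ay": 0,"az": 0,"gripper": 0.3},
    {"dx": 0,"dy": -0.1,"dz": 0,"ax": 0,"ay": 0,"az": 0,"gripper": 0.3},
    {"dx": 0,"dy": 0,"dz": 0,"ax": 0,"ay": 0,"az": 0,"gripper": 0.3}
  ]
}}

```text
clock: 25.68
eef_pos: [486.2, -374.2, 216.1]
tool_rot: [-3.141, 0.0, 1.538]
force: [-0.0, -0.1, -2.5]
width: 44.5
gripper_force: 61.7
```

```bash
python3 - <<'E'
from h import *
go(481,215,215,88)
E
```

```text
turn [-0.0003  0.0002  0.0011] rows>= 1.0  shift [ 1.9623 -0.0859  0.0037] rows>= 12.0 az pos 24.1
```

Request:
{"api": "step_arm", "payload": {
  "plan": [
    {"dx": 0.1226,"dy": -0.0054,"dz": 0,"ax": 0,"ay": 0,"az": 0,"gripper": 0.3},
    {"dx": 0.1226,"dy": -0.0054,"dz": 0,"ax": 0,"ay": 0,"az": 0,"gripper": 0.3},
    {"dx": 0.1226,"dy": -0.0054,"dz": 0,"ax": 0,"ay": 0,"az": 0,"gripper": 0.3},
    {"dx": 0.1226,"dy": -0.0054,"dz": 0,"ax": 0,"ay": 0,"az": 0,"gripper": 0.3},
    {"dx": 0.1226,"dy": -0.0054,"dz": 0,"ax": 0,"ay": 0,"az": 0,"gripper": 0.3},
    {"dx": 0.1226,"dy": -0.0054,"dz": 0,"ax": 0,"ay": 0,"az": 0,"gripper": 0.3},
    {"dx": 0.1226,"dy": -0.0054,"dz": 0,"ax": 0,"ay": 0,"az": 0,"gripper": 0.3},
    {"dx": 0.1226,"dy": -0.0054,"dz": 0,"ax": 0,"ay": 0,"az": 0,"gripper": 0.3},
    {"dx": 0.1226,"dy": -0.0054,"dz": 0,"ax": 0,"ay": 0,"az": 0,"gripper": 0.3},
    {"dx": 0.1226,"dy": -0.0054,"dz": 0,"ax": 0,"ay": 0,"az": 0,"gripper": 0.3},
    {"dx": 0.1226,"dy": -0.0054,"dz": 0,"ax": 0,"ay": 0,"az": 0,"gripper": 0.3},
    {"dx": 0.1226,"dy": -0.0054,"dz": 0,"ax": 0,"ay": 0,"az": 0,"gripper": 0.3},
    {"dx": 0.1226,"dy": -0.0054,"dz": 0,"ax": 0,"ay": 0,"az": 0,"gripper": 0.3},
    {"dx": 0.1226,"dy": -0.0054,"dz": 0,"ax": 0,"ay": 0,"az": 0,"gripper": 0.3},
    {"dx": 0.1226,"dy": -0.0054,"dz": 0,"ax": 0,"ay": 0,"az": 0,"gripper": 0.3},
    {"dx": 0.1226,"dy": -0.0054,"dz": 0,"ax": 0,"ay": 0,"az": 0,"gripper": 0.3},
    {"dx": 0,"dy": 0,"dz": 0,"ax": 0,"ay": 0,"az": 0,"gripper": 0.3},
    {"dx": 0,"dy": 0,"dz": 0,"ax": 0,"ay": 0,"az": 0,"gripper": 0.3},
    {"dx": 0,"dy": 0,"dz": 0,"ax": 0,"ay": 0,"az": 0,"gripper": 0.3}
  ]
}}

```text
clock: 28.05
eef_pos: [480.8, 214.5, 214.7]
tool_rot: [3.141, 0.0, 1.539]
force: [0.8, 0.4, -2.5]
width: 44.5
gripper_force: 61.8
```

```bash
python3 - <<'E'
from h import *
d,P=wrist('w9'); near(P,(567.2,212.8),15,60,75)
go(480.5,214.8,54,88)
E
```

```text
(567.2, 212.8) n 6420 c [564.4 214.3] size [117.4  65.1] long dir deg 88.1 ztop 40.6
turn [0.0001 0.0001 0.0021] rows>= 1.0  shift [ 0.001  -0.0011  0.5358] rows>= 4.0 az pos 24.1
```

Request:
{"api": "step_arm", "payload": {
  "plan": [
    {"dx": 0.001,"dy": -0.003,"dz": 0.1,"ax": 0,"ay": 0,"az": 0,"gripper": 0.3},
    {"dx": 0,"dy": 0,"dz": 0.15,"ax": 0,"ay": 0,"az": 0,"gripper": 0.3},
    {"dx": 0,"dy": 0,"dz": 0.15,"ax": 0,"ay": 0,"az": 0,"gripper": 0.3},
    {"dx": 0,"dy": 0,"dz": 0.1,"ax": 0,"ay": 0,"az": 0,"gripper": 0.3},
    {"dx": 0,"dy": 0,"dz": 0.025,"ax": 0,"ay": 0,"az": 0,"gripper": 0.3},
    {"dx": 0,"dy": 0,"dz": 0,"ax": 0,"ay": 0,"az": 0,"gripper": 0.3},
    {"dx": 0,"dy": 0,"dz": 0,"ax": 0,"ay": 0,"az": 0,"gripper": 0.3}
  ]
}}

```text
clock: 28.98
eef_pos: [480.8, 216.1, 58.4]
tool_rot: [3.139, -0.001, 1.541]
force: [0.5, -0.0, -1.6]
width: 44.2
gripper_force: 61.7
```

Request:
{"api": "step_arm", "payload": {
  "plan": [
    {"dx": -0.003,"dy": -0.003,"dz": 0.012,"ax": 0,"ay": 0,"az": 0,"gripper": 0.3},
    {"dx": 0,"dy": 0,"dz": 0.008,"ax": 0,"ay": 0,"az": 0,"gripper": 0.3},
    {"dx": 0,"dy": 0,"dz": 0.004,"ax": 0,"ay": 0,"az": 0,"gripper": 0.3},
    {"dx": 0,"dy": 0,"dz": 0,"ax": 0,"ay": 0,"az": 0,"gripper": 0.3}
  ]
}}

```text
clock: 29.48
eef_pos: [478.8, 215.2, 51.5]
tool_rot: [3.141, -0.001, 1.541]
force: [-3.3, -1.1, 13.6]
width: 44.6
gripper_force: 63.1
```

Request:
{"api": "step_arm", "payload": {
  "plan": [
    {"dx": 0,"dy": 0,"dz": -0.003,"ax": 0,"ay": 0,"az": 0,"gripper": 0.3},
    {"dx": 0,"dy": 0,"dz": 0,"ax": 0,"ay": 0,"az": 0,"gripper": 0.7},
    {"dx": 0,"dy": 0,"dz": 0,"ax": 0,"ay": 0,"az": 0,"gripper": 0.7},
    {"dx": 0,"dy": 0,"dz": 0,"ax": 0,"ay": 0,"az": 0,"gripper": 0.7},
    {"dx": 0,"dy": 0,"dz": -0.05,"ax": 0,"ay": 0,"az": 0,"gripper": 0.7},
    {"dx": 0,"dy": 0,"dz": -0.15,"ax": 0,"ay": 0,"az": 0,"gripper": 0.7},
    {"dx": 0,"dy": 0,"dz": -0.15,"ax": 0,"ay": 0,"az": 0,"gripper": 1},
    {"dx": 0,"dy": 0,"dz": -0.15,"ax": 0,"ay": 0,"az": 0,"gripper": 1},
    {"dx": 0,"dy": 0,"dz": 0,"ax": 0,"ay": 0,"az": 0,"gripper": 1},
    {"dx": 0,"dy": 0,"dz": 0,"ax": 0,"ay": 0,"az": 0,"gripper": 1}
  ]
}}

```text
clock: 30.72
eef_pos: [478.3, 215.0, 201.1]
tool_rot: [-3.141, -0.0, 1.541]
force: [-0.1, -1.0, 0.2]
width: 85.2
gripper_force: 0.0
```

```bash
python3 - <<'E'
from h import *
d,P=wrist('w10'); near(P,(479.5,216),75,95,45); near(P,(567,213),15,60,60)
go(443.6,-303.9,200,106.4)
E
```

```text
(479.5, 216) n 2539 c [476.1 216.4] size [45. 45.] long dir deg 87.5 ztop 87.1
(567, 213) n 6693 c [564.5 213.6] size [118.8  64.6] long dir deg 87.2 ztop 40.6
turn [-1.00e-03  2.00e-04 -2.01e-01] rows>= 2.0  shift [-1.6263e+00 -5.9790e-01  1.1000e-03] rows>= 11.0 az pos -34.4
```

Request:
{"api": "step_arm", "payload": {
  "plan": [
    {"dx": 0,"dy": 0,"dz": 0,"ax": 0,"ay": 0,"az": -0.1005,"gripper": 1},
    {"dx": 0,"dy": 0,"dz": 0,"ax": 0,"ay": 0,"az": -0.1005,"gripper": 1},
    {"dx": -0.1162,"dy": -0.0427,"dz": 0,"ax": 0,"ay": 0,"az": 0,"gripper": 1},
    {"dx": -0.1162,"dy": -0.0427,"dz": 0,"ax": 0,"ay": 0,"az": 0,"gripper": 1},
    {"dx": -0.1162,"dy": -0.0427,"dz": 0,"ax": 0,"ay": 0,"az": 0,"gripper": 1},
    {"dx": -0.1162,"dy": -0.0427,"dz": 0,"ax": 0,"ay": 0,"az": 0,"gripper": 1},
    {"dx": -0.1162,"dy": -0.0427,"dz": 0,"ax": 0,"ay": 0,"az": 0,"gripper": 1},
    {"dx": -0.1162,"dy": -0.0427,"dz": 0,"ax": 0,"ay": 0,"az": 0,"gripper": 1},
    {"dx": -0.1162,"dy": -0.0427,"dz": 0,"ax": 0,"ay": 0,"az": 0,"gripper": 1},
    {"dx": -0.1162,"dy": -0.0427,"dz": 0,"ax": 0,"ay": 0,"az": 0,"gripper": 1},
    {"dx": -0.1162,"dy": -0.0427,"dz": 0,"ax": 0,"ay": 0,"az": 0,"gripper": 1},
    {"dx": -0.1162,"dy": -0.0427,"dz": 0,"ax": 0,"ay": 0,"az": 0,"gripper": 1},
    {"dx": -0.1162,"dy": -0.0427,"dz": 0,"ax": 0,"ay": 0,"az": 0,"gripper": 1},
    {"dx": -0.1162,"dy": -0.0427,"dz": 0,"ax": 0,"ay": 0,"az": 0,"gripper": 1},
    {"dx": -0.1162,"dy": -0.0427,"dz": 0,"ax": 0,"ay": 0,"az": 0,"gripper": 1},
    {"dx": -0.1162,"dy": -0.0427,"dz": 0,"ax": 0,"ay": 0,"az": 0,"gripper": 1},
    {"dx": 0,"dy": 0,"dz": 0,"ax": 0,"ay": 0,"az": 0,"gripper": 1},
    {"dx": 0,"dy": 0,"dz": 0,"ax": 0,"ay": 0,"az": 0,"gripper": 1}
  ]
}}

```text
clock: 33.02
eef_pos: [443.7, -302.8, 199.6]
tool_rot: [-3.14, -0.003, 1.857]
force: [-0.5, 0.7, 0.5]
width: 84.8
gripper_force: 0.0
```

```bash
python3 - <<'E'
from h import *
d,P=wrist('w11'); near(P,(443.6,-303.9),30,60,40)
go(443,-304,18,106.4)
E
```

```text
(443.6, -303.9) n 725 c [ 440.4 -303.8] size [28.5 28.1] long dir deg -73.3 ztop 41.1
turn [-0.0007 -0.0015  0.0005] rows>= 1.0  shift [-0.0042 -0.005   0.6062] rows>= 4.0 az pos -34.5
```

View pics/w11.png

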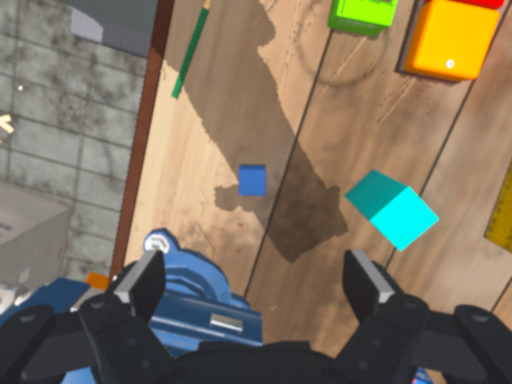

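The blue relay at (253,180) stands square between the fingers and the vise is clear, so I'll descend.

Request:
{"api": "step_arm", "payload": {
  "plan": [
    {"dx": -0.004,"dy": -0.008,"dz": 0.13,"ax": 0,"ay": 0,"az": 0,"gripper": 1},
    {"dx": 0,"dy": 0,"dz": 0.15,"ax": 0,"ay": 0,"az": 0,"gripper": 1},
    {"dx": 0,"dy": 0,"dz": 0.15,"ax": 0,"ay": 0,"az": 0,"gripper": 1},
    {"dx": 0,"dy": 0,"dz": 0.12,"ax": 0,"ay": 0,"az": 0,"gripper": 1},
    {"dx": 0,"dy": 0,"dz": 0.056,"ax": 0,"ay": 0,"az": 0,"gripper": 1},
    {"dx": 0,"dy": 0,"dz": 0,"ax": 0,"ay": 0,"az": 0,"gripper": 0.55},
    {"dx": 0,"dy": 0,"dz": 0,"ax": 0,"ay": 0,"az": 0,"gripper": 0.55},
    {"dx": 0,"dy": 0,"dz": 0,"ax": 0,"ay": 0,"az": 0,"gripper": 0.55}
  ]
}}

```text
clock: 34.08
eef_pos: [443.3, -306.2, 20.3]
tool_rot: [3.14, 0.002, 1.857]
force: [-0.7, 0.6, -0.1]
width: 47.5
gripper_force: 0.0
```

Request:
{"api": "step_arm", "payload": {
  "plan": [
    {"dx": 0.006,"dy": -0.003,"dz": 0.004,"ax": 0,"ay": 0,"az": 0,"gripper": 0.55},
    {"dx": 0,"dy": 0,"dz": 0,"ax": 0,"ay": 0,"az": 0,"gripper": 0.15},
    {"dx": 0,"dy": 0,"dz": 0,"ax": 0,"ay": 0,"az": 0,"gripper": 0.15},
    {"dx": 0,"dy": 0,"dz": 0,"ax": 0,"ay": 0,"az": 0,"gripper": 0.15},
    {"dx": 0,"dy": 0,"dz": 0,"ax": 0,"ay": 0,"az": 0,"gripper": 0.15},
    {"dx": 0,"dy": 0,"dz": 0,"ax": 0,"ay": 0,"az": 0,"gripper": 0.15}
  ]
}}

```text
clock: 34.83
eef_pos: [441.0, -304.1, 18.2]
tool_rot: [3.141, -0.0, 1.857]
force: [-1.4, 1.5, 6.8]
width: 28.3
gripper_force: 59.3
```

Request:
{"api": "step_arm", "payload": {
  "plan": [
    {"dx": 0,"dy": 0,"dz": -0.05,"ax": 0,"ay": 0,"az": 0,"gripper": 0.15},
    {"dx": 0,"dy": 0,"dz": -0.15,"ax": 0,"ay": 0,"az": 0,"gripper": 0.15},
    {"dx": 0,"dy": 0,"dz": -0.15,"ax": 0,"ay": 0,"az": 0,"gripper": 0.15},
    {"dx": 0,"dy": 0,"dz": -0.15,"ax": 0,"ay": 0,"az": 0,"gripper": 0.15},
    {"dx": 0,"dy": 0,"dz": -0.1,"ax": 0,"ay": 0,"az": 0.09,"gripper": 0.15},
    {"dx": 0,"dy": 0,"dz": 0,"ax": 0,"ay": 0,"az": 0.09,"gripper": 0.15},
    {"dx": 0,"dy": 0,"dz": 0,"ax": 0,"ay": 0,"az": 0,"gripper": 0.15}
  ]
}}

```text
clock: 35.7
eef_pos: [441.1, -304.1, 198.7]
tool_rot: [3.141, 0.001, 1.576]
force: [-0.1, -0.0, -1.0]
width: 28.3
gripper_force: 59.2
```

```bash
python3 - <<'E'
from h import *
go(571.8,67.9,200,90.2); print(ctrl.read_state()['width'])
E
```

```text
turn [0.0005 0.0004 0.0008] rows>= 1.0  shift [ 1.2384  0.44   -0.0043] rows>= 8.0 az pos 6.8
28.26559275188478
```

Request:
{"api": "step_arm", "payload": {
  "plan": [
    {"dx": 0.1238,"dy": 0,"dz": 0,"ax": 0,"ay": 0,"az": 0,"gripper": 0.15},
    {"dx": 0.1238,"dy": 0,"dz": 0,"ax": 0,"ay": 0,"az": 0,"gripper": 0.15},
    {"dx": 0.1238,"dy": 0,"dz": 0,"ax": 0,"ay": 0,"az": 0,"gripper": 0.15},
    {"dx": 0.1238,"dy": 0,"dz": 0,"ax": 0,"ay": 0,"az": 0,"gripper": 0.15},
    {"dx": 0.1238,"dy": 0,"dz": 0,"ax": 0,"ay": 0,"az": 0,"gripper": 0.15},
    {"dx": 0.1238,"dy": 0,"dz": 0,"ax": 0,"ay": 0,"az": 0,"gripper": 0.15},
    {"dx": 0.1238,"dy": 0,"dz": 0,"ax": 0,"ay": 0,"az": 0,"gripper": 0.15},
    {"dx": 0.1238,"dy": 0,"dz": 0,"ax": 0,"ay": 0,"az": 0,"gripper": 0.15},
    {"dx": 0.1238,"dy": 0,"dz": 0,"ax": 0,"ay": 0,"az": 0,"gripper": 0.15},
    {"dx": 0.1238,"dy": 0,"dz": 0,"ax": 0,"ay": 0,"az": 0,"gripper": 0.15},
    {"dx": 0,"dy": 0.11,"dz": 0,"ax": 0,"ay": 0,"az": 0,"gripper": 0.15},
    {"dx": 0,"dy": 0.11,"dz": 0,"ax": 0,"ay": 0,"az": 0,"gripper": 0.15},
    {"dx": 0,"dy": 0.11,"dz": 0,"ax": 0,"ay": 0,"az": 0,"gripper": 0.15},
    {"dx": 0,"dy": 0.11,"dz": 0,"ax": 0,"ay": 0,"az": 0,"gripper": 0.15},
    {"dx": 0,"dy": 0,"dz": 0.15,"ax": 0,"ay": 0,"az": 0,"gripper": 0.15},
    {"dx": 0,"dy": 0,"dz": 0.15,"ax": 0,"ay": 0,"az": 0,"gripper": 0.15},
    {"dx": 0,"dy": 0,"dz": 0.15,"ax": 0,"ay": 0,"az": 0,"gripper": 0.15},
    {"dx": 0,"dy": 0,"dz": 0.09,"ax": 0,"ay": 0,"az": 0,"gripper": 0.15},
    {"dx": 0,"dy": 0,"dz": 0,"ax": 0,"ay": 0,"az": 0,"gripper": 0.15},
    {"dx": 0,"dy": 0,"dz": 0,"ax": 0,"ay": 0,"az": 0,"gripper": 0.15}
  ]
}}

```text
clock: 38.2
eef_pos: [572.5, 67.5, 36.6]
tool_rot: [3.14, -0.0, 1.575]
force: [0.5, -0.1, -0.4]
width: 28.4
gripper_force: 59.3
```

Request:
{"api": "step_arm", "payload": {
  "plan": [
    {"dx": 0,"dy": 0,"dz": 0.04,"ax": 0,"ay": 0,"az": 0,"gripper": 0.15},
    {"dx": 0,"dy": 0,"dz": 0.012,"ax": 0,"ay": 0,"az": 0,"gripper": 0.15},
    {"dx": 0,"dy": 0,"dz": 0.008,"ax": 0,"ay": 0,"az": 0,"gripper": 0.15},
    {"dx": 0,"dy": 0,"dz": 0,"ax": 0,"ay": 0,"az": 0,"gripper": 0.15},
    {"dx": 0,"dy": 0,"dz": 0,"ax": 0,"ay": 0,"az": 0,"gripper": 0.15}
  ]
}}

```text
clock: 38.83
eef_pos: [571.8, 67.7, 18.3]
tool_rot: [3.142, -0.0, 1.574]
force: [-1.1, -0.2, 5.4]
width: 28.2
gripper_force: 60.0
```

Request:
{"api": "step_arm", "payload": {
  "plan": [
    {"dx": 0,"dy": 0,"dz": 0,"ax": 0,"ay": 0,"az": 0,"gripper": 0.7},
    {"dx": 0,"dy": 0,"dz": 0,"ax": 0,"ay": 0,"az": 0,"gripper": 0.7},
    {"dx": 0,"dy": 0,"dz": 0,"ax": 0,"ay": 0,"az": 0,"gripper": 0.7},
    {"dx": 0,"dy": 0,"dz": 0,"ax": 0,"ay": 0,"az": 0,"gripper": 0.7},
    {"dx": 0,"dy": 0,"dz": -0.05,"ax": 0,"ay": 0,"az": 0,"gripper": 0.7},
    {"dx": 0,"dy": 0,"dz": -0.15,"ax": 0,"ay": 0,"az": 0,"gripper": 0.7},
    {"dx": 0,"dy": 0,"dz": -0.15,"ax": 0,"ay": 0,"az": 0,"gripper": 0.7},
    {"dx": 0,"dy": 0,"dz": -0.15,"ax": 0,"ay": 0,"az": 0,"gripper": 0.7},
    {"dx": 0,"dy": -0.15,"dz": -0.15,"ax": 0,"ay": 0,"az": 0,"gripper": 0.7},
    {"dx": 0,"dy": -0.15,"dz": -0.15,"ax": 0,"ay": 0,"az": 0,"gripper": 0.7},
    {"dx": 0,"dy": -0.15,"dz": 0,"ax": 0,"ay": 0,"az": 0,"gripper": 0.7},
    {"dx": 0,"dy": 0,"dz": 0,"ax": 0,"ay": 0,"az": 0,"gripper": 0.7},
    {"dx": 0,"dy": 0,"dz": 0,"ax": 0,"ay": 0,"az": 0,"gripper": 0.7}
  ]
}}

```text
clock: 40.45
eef_pos: [439.4, 67.4, 257.0]
tool_rot: [3.139, -0.001, 1.574]
force: [0.5, -0.2, 0.1]
width: 59.7
gripper_force: 0.0
```

```bash
python3 - <<'E'
from h import *
d=shot('top','top1');P=cloud(d)
for c,a,b,r in [((567,213),15,60,62),((578.7,-78),15,60,52),((490,-88),34,50,55),((490,-88),63,90,45),((480,216),75,95,45),((572,68),28,60,40)]: near(P,c,a,b,r)
shot('scene','scene1')
w,W=wrist('w12'); near(W,(572,68),28,60,40)
E
```

```text
(567, 213) n 713 c [566.4 213.3] size [119.6  64.6] long dir deg 88.1 ztop 40.6
(578.7, -78) n 662 c [578.9 -77.7] size [102.5  65.4] long dir deg -83.3 ztop 40.3
(490, -88) n 228 c [491.8 -88.3] size [90.6 50.1] long dir deg -83.3 ztop 42.1
(490, -88) n 256 c [490. -88.] size [55.1 39.8] long dir deg -82.9 ztop 71.9
(480, 216) n 249 c [478.2 216. ] size [45.3 45.1] long dir deg 87.4 ztop 86.9
(572, 68) n 87 c [572.   67.3] size [27.7 26.8] long dir deg -87.9 ztop 41.1
(572, 68) n 609 c [570.6  68.5] size [28.8 27.3] long dir deg -0.1 ztop 40.9
```

View pics/scene1.png

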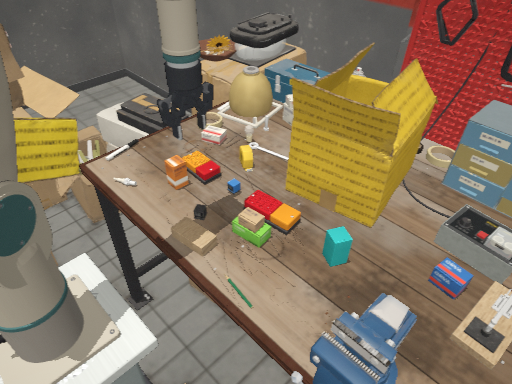

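The final view shows brown on green at (250,225) in front of the red lens, orange at (177,170) in front of the amber lens, and the blue relay at (234,186) between them. All measurements are within tolerance, so I'm handing in.

```bash
python3 -c "from cell import ctrl; print(ctrl.finish_job())"
```

```text
the job is handed in; nothing more can be done
None
```

The job is handed in, though no verdict came back: green (with brown centred on top) and orange stand centred in front of their lenses with a gap of about 3 cm, and the blue relay stands on its pins within about 1 mm of midway, all within tolerance on the last camera check.

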